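Close the cold frame by easing out its wedge

TASK

Close the little cold frame for the night: take the orange wedge that props up its heavy glazed lid by the grip block and work it straight back out from under the lid in short tugs, stopping for about half a second between tugs, so that the lid comes down bit by bit with the wedge and never drops. Do not lift the lid. Finish with the lid fully shut and the orange wedge lying flat on the bench, clear in front of the frame and let go of; leave the spare blue wedge alone.

Things in the scene. Friction and masses are not known exactly. Their poses are not given: they have to be found in the camera images.
- wedge: Orange wedge under the lid, 160 x 36 mm, 0.12 kg. Origin: centre of underside, on the bench; x along it to the thin nose (x = +80 mm), y across, z up. Top slopes from 4 mm at the nose to 32 mm at x = -35 mm; behind that an upright grip block, x = -80 to -35 mm, 30 mm wide (y), 45 mm tall, pinched across y. Pull along its -x: the lid makes it drag with 5 to 15 N; it stays where left.
- spare_wedge: Spare wedge of the same shape and size in blue, loose on the bench away from the frame, to be left alone. Origin and axes as for the orange wedge.
- frame: Fixed foot of the cold frame. Origin: on the bench, middle of the shut lid's footprint (240 mm in x, 320 mm in y). x points from front to hinge: the lid's front edge is at x = -120 mm, the hinge at x = +120 mm; z up. The wedge points into the front, square to 6 degrees, its nose 74 to 86 mm inside the front edge. The bench in front (-x) is free for 200 mm.
- lid (a joint): Hinge angle of the heavy glazed lid (rim 40 mm tall, 1.6 kg): 0 shut, growing as the front edge rises. At the start 0.08 to 0.10, front edge 23 mm and rim top 63 mm above the bench. It swings freely and falls if not held up: on the wedge it comes down 0.001 rad per mm the wedge is drawn back, then the last 2 mm off the nose.
Mind the look-alikes: they are no part of the job. Of the things like the wedge, leave any that is grey; of the rest the smaller one is meant.

How it is judged:
By the outcome, as a careful person would: the job done as asked, in the order asked, and still so for the second after the job is handed in, with the robot touching nothing.
It also fails if it takes over 42 s, if anything falls off the work surface, if the arm or the gripper's body presses on something with over 40 N, if the wrist force passes 120 N, or if a joint passes its speed limit or range.

ROBOT

A 6-joint arm with a two-finger parallel gripper is mounted at the origin on the work surface. World frame = base frame: x ahead of the robot, y to its left, z up, the work surface at z = 0. Lengths are in mm, angles in rad, forces in N, time in s.
With the tool pointing down it reaches from about 350 to 850 mm from the base axis. Payload 8.1 kg.
Tool frame: the origin (TCP) lies midway between the tips of the shut fingers; the grasp point (between the pads) lies pinch_z behind it (pinch_z is the distance from the TCP to the grasp point, in mm); z points along the fingers, y is the line along which they close (so a half turn about z gives the same grasp; the last joint's range is limited). The gripper opens to 85 mm and grips with 20 to 120 N. Pads are 22 mm wide; open, the fingers measure 114 mm over their backs; the gripper's body (76 mm by 85 mm) begins 54 mm behind the grasp point. The pads swing forward as they close: fully open they stand 13 mm farther back than shut.
Start: joints at [-1.328, 0.13, 1.488, -0, 1.523, -0.085], TCP at [193.197, -568.05, 231.292] pointing down, gripper open.
Joint ranges: [-2.96, 2.96], [-0.89, 2.26], [0.02, 2.5], [-1.34, 4.48], [0, 2.73], [-2.66, 2.66]. Speed limits (rad/s): [2.39, 2.39, 2.79, 3.14, 3.14, 3.14].

INTERFACE

Orientations are given as [roll, pitch, yaw] about the fixed x, y, z axes, in that order (R = Rz(yaw) Ry(pitch) Rx(roll)).
In Python, from station import state, snapshot, get_calibration, close_job, pinch_z gives the robot as it stands.
- The arm moves only by the tool carry_out, never from a script. Its argument "deltas" is a list of rows, each an object of numbers: "dx", "dy", "dz": the shift along the tool's x, y, z in units of 30 mm (1.0 is 30 mm); "yaw": the turn about the tool's z in units of 5 degrees (1.0 is 5 degrees); "jaw": the closure, from 0 (fully open) to 1 (shut). A call has 1 to 8 rows; each row shifts and turns the commanded pose from where the row before left it, along the tool's axes as they then stand; what a row does not reach is not made up. A row lasts 1/8 s, in which the tool goes at most 62.5 mm and 10.7 degrees, less where a joint would pass 70% of its speed; a pose out of reach is approached as far as the arm can. A call is refused whole if a number of a shift passes 1 or a number of a turn 1, either way. A call with a gripper value outside its range is refused whole. The fingers move at their own pace and stop on an object; "newtons" is the grip in N (left out, the last holds). Time passes only in rows, so rows that do not move let the fingers close. It gives the time, the measured TCP pose, the force, the opening and the grip force at its end, in the units of the state.
- state(): the state, without advancing time (a new reading comes with each control period).
- snapshot(name): name is "scene" or "top" or "wrist"; returns the picture (384x512x3 uint8, red, green, blue); there is no depth.
- get_calibration(name): a dict with "camera_matrix" (3x3 intrinsics, pixels), "cam_to_world" (4x4, takes a point from camera to world coordinates). Camera axes: x right, y up, looking along -z (the intrinsics and any distortion apply to the point x, -y, -z); pixel columns grow to the right and rows downward; lengths in mm; the calibration is good to about 2 mm. A picture is of the moment at which its call begins: read the wrist's pose just before it. get_calibration takes no time and is no camera call; for the wrist camera it gives the pose at the moment of the call.
- close_job(): hands the job in; it is judged then, once.
The state is a dict: "time_s": time; "joint_pos": joint angles; "joint_vel": joint speeds; "joint_torque": joint torques, N m; "tcp_pos": TCP position; "tcp_rot": TCP orientation; "force": force on the tool from outside, world axes, zero at the start; "wrist_torque": the same for the moment, N m; "finger_gap": opening from 0.0 (shut) to 1.0 (fully open); "grasp_force": force on a finger pad.
Only numpy, scipy, OpenCV 4.12 (cv2) and the standard library are available. Lean on these libraries where they do the work, as an engineer would, in place of code of your own. Each camera call takes 0.05 s, during which the arm holds its last target. There are 200 camera calls.

## Working session

There is one attempt and no reset: what is moved stays moved. The work goes in short steps, Python scripts to look and compute and a tool call to move; the robot and the scene stay as the last step left them, time stands still between calls to the robot, and variables do not carry over. Pictures are saved under pics/ and viewed, at most 10 in all, crops included, and the job is handed in when it is done.

Besides the shell and the picture viewer there is one more tool, called after ">>>" by a JSON object that holds its "fn" and its "kwargs", one argument or row to a line. carry_out: Moves the arm, as the interface text tells. Its arguments: {"type":"object","properties":{"deltas":{"type":"array","items":{"type":"object","properties":{"dx":{"type":"number"},"dy":{"type":"number"},"dz":{"type":"number"},"yaw":{"type":"number"},"jaw":{"type":"number"}}}},"newtons":{"type":"number"}},"required":["deltas"]}

```bash
mkdir -p pics; ls; python3 - <<'E'
from station import *
import cv2
s=state();print(s['time_s'],s['tcp_pos'],s['tcp_rot'],s['finger_gap'],pinch_z if not callable(pinch_z) else pinch_z())
for n in('scene','top'):
    cv2.imwrite(f'pics/{n}0.png',snapshot(n)[...,::-1])
    c=get_calibration(n);print(n,c)
E
```

```text
pics
0.0 [ 193.05479035 -567.48837214  230.20598091] [-3.13966571e+00 -1.73308327e-04  3.27812212e-01] 1.0023642532515327 18.700000000000003
scene {'camera_matrix': array([[362.56245831,   0.        , 258.70162176],
       [  0.        , 362.56245831, 192.63979919],
       [  0.        ,   0.        ,   1.        ]]), 'cam_to_world': array([[ 5.56504462e-01, -6.28606674e-01,  5.43283013e-01,
         1.06196322e+03],
       [ 8.30836677e-01,  4.23899648e-01, -3.60582174e-01,
        -3.11525391e+02],
       [-3.63311721e-03,  6.52045042e-01,  7.58171526e-01,
         7.24842023e+02],
       [ 0.00000000e+00,  0.00000000e+00,  0.00000000e+00,
         1.00000000e+00]])}
top {'camera_matrix': array([[440.92187919,   0.        , 245.9448287 ],
       [  0.        , 440.92187919, 188.48348348],
       [  0.        ,   0.        ,   1.        ]]), 'cam_to_world': array([[ 4.32041426e-04,  9.82241499e-01, -1.87620496e-01,
         3.46885339e+02],
       [-9.99904935e-01, -2.16139145e-03, -1.36179617e-02,
         6.14086257e+00],
       [-1.37816485e-02,  1.87608544e-01,  9.82147189e-01,
         1.21583621e+03],
       [ 0.00000000e+00,  0.00000000e+00,  0.00000000e+00,
         1.00000000e+00]])}
```

View pics/scene0.png

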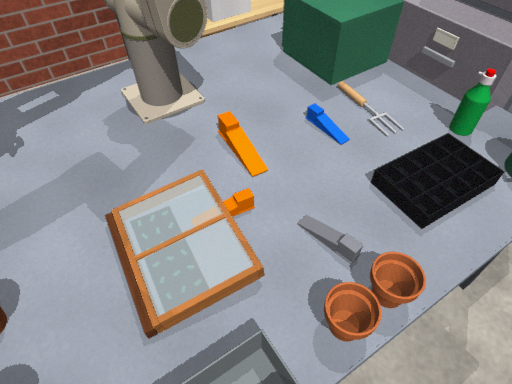

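View pics/top0.png

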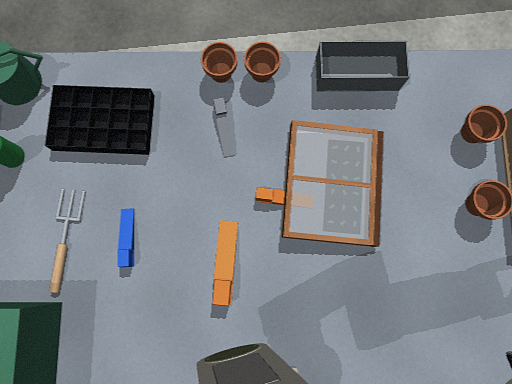

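Candidates for the wedge: orange wedge under the lid (top 270,196; scene 240,202), larger loose orange wedge (top 225,262), grey wedge (top 225,127) and blue spare (top 127,237). The small orange one, sticking out of the frame's front, is the one meant. I'll check it in a close crop and measure it.

```bash
cat > h.py <<'E'
import numpy as np, cv2
from station import *
def ray(c,uv):
    K=c['camera_matrix'];T=c['cam_to_world']
    p=np.linalg.inv(K)@[uv[0],uv[1],1.]
    d=T[:3,:3]@[p[0],-p[1],-p[2]]
    return T[:3,3],d/np.linalg.norm(d)
def on(c,uv,z):
    o,d=ray(c,uv);return o+d*(z-o[2])/d[2]
def tri(c1,a,c2,b):
    o,d=ray(c1,a);p,e=ray(c2,b)
    t=np.linalg.lstsq(np.c_[d,-e],p-o,rcond=None)[0]
    A=o+d*t[0];B=p+e*t[1];return (A+B)/2,np.linalg.norm(A-B)
def omask(im,smin=225):
    h=cv2.cvtColor(im,cv2.COLOR_BGR2HSV)
    return cv2.inRange(h,(8,smin,150),(20,255,255))
def blobs(m,amin=60):
    cs,_=cv2.findContours(m,cv2.RETR_EXTERNAL,cv2.CHAIN_APPROX_NONE)
    return [c for c in cs if cv2.contourArea(c)>amin]
E
python3 - <<'E'
from h import *
t=cv2.imread('pics/top0.png');s=cv2.imread('pics/scene0.png')
for im,pts in((t,[(270,196),(261,194),(278,197),(290,170),(225,262)]),(s,[(240,196),(245,205),(235,205),(150,225)])):
    h=cv2.cvtColor(im,cv2.COLOR_BGR2HSV);print([h[v,u].tolist() for u,v in pts])
    for c in blobs(omask(im)):print(cv2.boundingRect(c),cv2.minAreaRect(c))
a=cv2.resize(t[170:220,240:310],None,fx=7,fy=7,interpolation=cv2.INTER_CUBIC)
b=cv2.resize(s[180:225,215:265],None,fx=7.78,fy=7.78,interpolation=cv2.INTER_CUBIC)[:350]
cv2.imwrite('pics/crop.png',cv2.resize(np.hstack([a,b]),(795,311)))
print(a.shape,b.shape)
E
```

```text
[[13, 173, 218], [13, 174, 217], [12, 183, 215], [13, 135, 170], [15, 168, 215]]
[[16, 255, 247], [15, 255, 181], [15, 255, 238], [100, 22, 174]]
(223, 189, 31, 27) ((239.08506774902344, 202.1211395263672), (19.959232330322266, 29.93885040283203), 68.96248626708984)
(219, 112, 49, 64) ((241.3385772705078, 143.22268676757812), (71.52830505371094, 16.754716873168945), 58.10921096801758)
(350, 490, 3) (350, 389, 3)
```

View pics/crop.png

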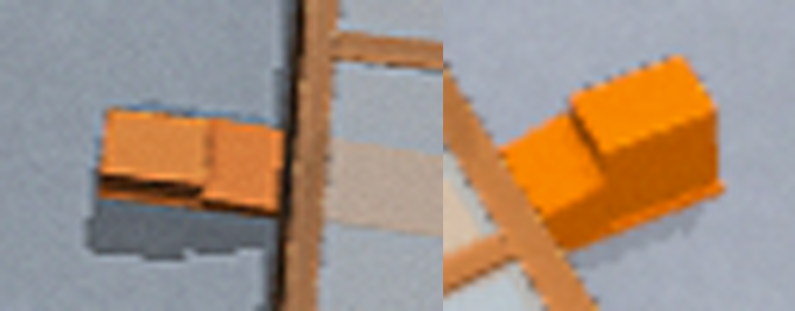

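The crop shows the small orange wedge, its grip block's top face at top-view corners (256.6,187.5), (273.2,189.3), (272.1,199.7), (256.1,198.5), and its ramp running under the lid edge at about u=285. This is the right one.

```bash
python3 - <<'E'
from h import *
T=get_calibration('top');S=get_calibration('scene');W=get_calibration('wrist')
pt=[(256.6,187.5),(273.2,189.3),(272.1,199.7),(256.1,198.5)]
ps=[(254.1,195.9),(238.0,202.4),(233.5,194.5),(249.0,188.4)]
P=[]
for a,b in zip(pt,ps):
    p,e=tri(T,a,S,b);P.append(p);print(p.round(1),round(e,1),on(T,a,45).round(1))
P=np.array(P);print(P.mean(0)); 
Q=np.array([on(T,a,45) for a in pt]);print(Q.mean(0),[np.linalg.norm(Q[i]-Q[i-1]).round(1) for i in range(4)])
# lid corners, top view, approx z 63 front / 40 hinge
for uv,z in(((293,122),63),((284,238),63),((382,130),40),((378,245),40)):print(on(T,uv,z).round(1))
s=state();print(s['tcp_pos'],s['tcp_rot']);
Tw=np.eye(4);from scipy.spatial.transform import Rotation as R
R0=R.from_euler('xyz',s['tcp_rot']).as_matrix();print('cam in tool',(R0.T@(W['cam_to_world'][:3,3]-s['tcp_pos'])).round(1),(R0.T@W['cam_to_world'][:3,:3]).round(2),W['camera_matrix'][0,0]);print(R0.round(2))
E
```

```text
[574.7  -4.5  42.7] 4.5 [573.2  -6.4  45. ]
[569.9 -48.8  42.7] 5.8 [568.1 -51.2  45. ]
[541.6 -45.   42.2] 6.8 [539.7 -48.   45. ]
[545.3  -1.9  41.1] 6.9 [543.  -5.  45.]
[557.87337099 -25.04293703  42.16957958]
[556.02111726 -27.64973954  45.        ] [np.float64(30.2), np.float64(45.1), np.float64(28.6), np.float64(43.1)]
[ 752.1 -106.6   63. ]
[435.7 -77.   63. ]
[ 735.8 -354.9   40. ]
[ 418.9 -326.2   40. ]
[ 193.08389712 -567.553027    230.3376698 ] [-3.13990617e+00 -1.19079633e-04  3.27849805e-01]
cam in tool [  72.8    0.2 -141.7] [[ 0.    0.96  0.28]
 [ 1.    0.   -0.  ]
 [-0.    0.28 -0.96]] 338.9729675309322
[[ 0.95  0.32 -0.  ]
 [ 0.32 -0.95  0.  ]
 [ 0.   -0.   -1.  ]]
```

>>> {"fn": "carry_out", "kwargs": {
  "deltas": [
    {"dx": 0.96, "dy": -0.73},
    {"dx": 0.96, "dy": -0.73},
    {"dx": 0.96, "dy": -0.73},
    {"dx": 0.96, "dy": -0.73},
    {"dx": 0.96, "dy": -0.73},
    {"dx": 0.96, "dy": -0.73},
    {"dx": 0.96, "dy": -0.73},
    {"dx": 0.96, "dy": -0.73}
  ]
}}

```text
schema error: expected keys dx, dy, dz, yaw, jaw
```

>>> {"fn": "carry_out", "kwargs": {
  "deltas": [
    {"dx": 0.96, "dy": -0.73},
    {"dx": 0.96, "dy": -0.73},
    {"dx": 0.96, "dy": -0.73},
    {"dx": 0.96, "dy": -0.73},
    {"dx": 0.96, "dy": -0.73},
    {"dx": 0.96, "dy": -0.73},
    {"dx": 0.96, "dy": -0.73},
    {"dx": 0.96, "dy": -0.73}
  ]
}}

```text
schema error: expected keys dx, dy, dz, yaw, jaw
```

>>> {"fn": "carry_out", "kwargs": {
  "deltas": [
    {"dx": 0.96, "dy": -0.73},
    {"dx": 0.96, "dy": -0.73},
    {"yaw": -1},
    {"yaw": -1},
    {"yaw": -1},
    {"yaw": -1},
    {"yaw": -1},
    {"yaw": -1}
  ]
}}

```text
schema error: expected keys dx, dy, dz, yaw, jaw
```

>>> {"fn": "carry_out", "kwargs": {
  "deltas": [
    {"yaw": -1},
    {"yaw": -1},
    {"yaw": -1},
    {"yaw": -1},
    {"yaw": -1},
    {"yaw": -1},
    {"yaw": -1},
    {}
  ]
}}

```text
schema error: expected keys dx, dy, dz, yaw, jaw
```

```bash
python3 - <<'E'
from h import *
s=state();print(s['time_s'],s['tcp_pos'],s['tcp_rot'],s['force'])
import pickle
c=get_calibration('wrist');im=snapshot('wrist');pickle.dump(c,open('w1.pkl','wb'))
cv2.imwrite('pics/w1.png',im[...,::-1])
E
```

```text
0.1 [ 193.08389712 -567.553027    230.3376698 ] [-3.13990617e+00 -1.19079633e-04  3.27849805e-01] [ 0.59218737 -0.21612263  0.10902056]
```

View pics/w1.png

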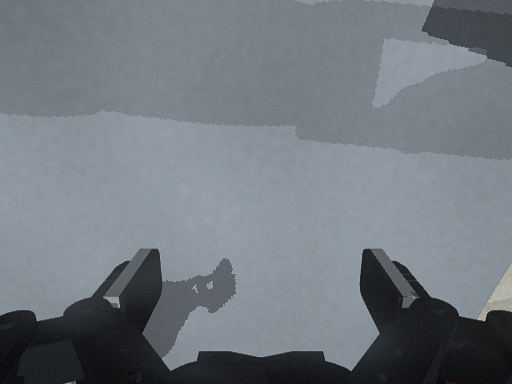

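The arm didn't move because every row needs all five keys. That picture shows only bare bench, with the fingers at about (135,275) and (385,275). Resending with full rows.

>>> {"fn": "carry_out", "kwargs": {
  "deltas": [
    {"dx": 0.96, "dy": -0.73, "dz": 0, "yaw": 0, "jaw": 0},
    {"dx": 0.96, "dy": -0.73, "dz": 0, "yaw": 0, "jaw": 0},
    {"dx": 0.96, "dy": -0.73, "dz": 0, "yaw": 0, "jaw": 0},
    {"dx": 0.96, "dy": -0.73, "dz": 0, "yaw": 0, "jaw": 0},
    {"dx": 0.96, "dy": -0.73, "dz": 0, "yaw": 0, "jaw": 0},
    {"dx": 0.96, "dy": -0.73, "dz": 0, "yaw": 0, "jaw": 0},
    {"dx": 0.96, "dy": -0.73, "dz": 0, "yaw": 0, "jaw": 0},
    {"dx": 0.96, "dy": -0.73, "dz": 0, "yaw": 0, "jaw": 0}
  ]
}}

```text
time_s: 1.15
tcp_pos: [355.3, -326.8, 231.1]
tcp_rot: [-3.141, 0.0, 0.328]
force: [0.4, 0.0, 0.7]
finger_gap: 0.999
grasp_force: 0.0
```

>>> {"fn": "carry_out", "kwargs": {
  "deltas": [
    {"dx": 0.96, "dy": -0.73, "dz": 0, "yaw": 0, "jaw": 0},
    {"dx": 0.96, "dy": -0.73, "dz": 0, "yaw": 0, "jaw": 0},
    {"dx": 0.96, "dy": -0.73, "dz": 0, "yaw": 0, "jaw": 0},
    {"dx": 0.96, "dy": -0.73, "dz": 0, "yaw": 0, "jaw": 0},
    {"dx": 0.96, "dy": -0.73, "dz": 0, "yaw": 0, "jaw": 0},
    {"dx": 0.96, "dy": -0.73, "dz": 0, "yaw": 0, "jaw": 0},
    {"dx": 0.96, "dy": -0.73, "dz": 0, "yaw": 0, "jaw": 0},
    {"dx": 0.96, "dy": -0.73, "dz": 0, "yaw": 0, "jaw": 0}
  ]
}}

```text
time_s: 2.15
tcp_pos: [517.0, -86.8, 231.0]
tcp_rot: [-3.141, 0.0, 0.328]
force: [0.0, -0.9, -0.4]
finger_gap: 0.998
grasp_force: 0.0
```

>>> {"fn": "carry_out", "kwargs": {
  "deltas": [
    {"dx": 0.96, "dy": -0.73, "dz": 0, "yaw": 0, "jaw": 0},
    {"dx": 0.96, "dy": -0.73, "dz": 0, "yaw": 0, "jaw": 0},
    {"dx": 0, "dy": 0, "dz": 0, "yaw": -1, "jaw": 0},
    {"dx": 0, "dy": 0, "dz": 0, "yaw": -1, "jaw": 0},
    {"dx": 0, "dy": 0, "dz": 0, "yaw": -1, "jaw": 0},
    {"dx": 0, "dy": 0, "dz": 0, "yaw": -1, "jaw": 0},
    {"dx": 0, "dy": 0, "dz": 0, "yaw": -1, "jaw": 0},
    {"dx": 0, "dy": 0, "dz": 0, "yaw": -1, "jaw": 0}
  ]
}}

```text
time_s: 3.15
tcp_pos: [556.9, -27.9, 230.9]
tcp_rot: [-3.141, 0.0, 0.854]
force: [0.2, -0.1, -0.2]
finger_gap: 0.995
grasp_force: 0.0
```

>>> {"fn": "carry_out", "kwargs": {
  "deltas": [
    {"dx": 0, "dy": 0, "dz": 0, "yaw": -1, "jaw": 0},
    {"dx": 0, "dy": 0, "dz": 0, "yaw": -1, "jaw": 0},
    {"dx": 0, "dy": 0, "dz": 0, "yaw": -1, "jaw": 0},
    {"dx": 0, "dy": 0, "dz": 0, "yaw": -1, "jaw": 0},
    {"dx": 0, "dy": 0, "dz": 0, "yaw": -1, "jaw": 0},
    {"dx": 0, "dy": 0, "dz": 0, "yaw": -1, "jaw": 0},
    {"dx": 0, "dy": 0, "dz": 0, "yaw": -1, "jaw": 0},
    {"dx": 0, "dy": 0, "dz": 0, "yaw": 0, "jaw": 0}
  ]
}}

```text
time_s: 4.15
tcp_pos: [556.9, -27.9, 231.0]
tcp_rot: [-3.141, -0.0, 1.462]
force: [-0.4, -0.2, -0.3]
finger_gap: 1.0
grasp_force: 0.0
```

```bash
python3 - <<'E'
from h import *
s=state();print(s['time_s'],s['tcp_pos'],s['tcp_rot'],s['force'])
import pickle
c=get_calibration('wrist');im=snapshot('wrist');pickle.dump(c,open('w2.pkl','wb'))
cv2.imwrite('pics/w2.png',im[...,::-1])
E
```

```text
4.15 [556.86967415 -27.88510203 230.95162773] [-3.14094340e+00 -3.18511216e-05  1.46178002e+00] [-0.37305776 -0.22862985 -0.28071132]
```

View pics/w2.png

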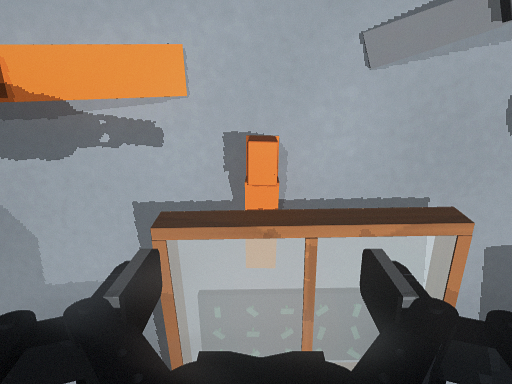

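The wrist view shows the block's top face spanning about (248–278, 139–185), with the ramp running down to the lid edge at row 210. The frame is square in the image. Now refine the corners.

```bash
cat > fit.py <<'E'
from h import *
def sides(im,r0,r1,c0,c1):
    # left/right edges of the orange per row, robust line fits: col=f(row)
    m=omask(im,200)[:, :];rows=[];L=[];Rr=[]
    for r in range(r0,r1):
        k=np.where(m[r,c0:c1])[0]
        if len(k)>5: rows.append(r);L.append(k[0]+c0-.5);Rr.append(k[-1]+c0+.5)
    return np.array(rows),np.array(L),np.array(Rr)
E
python3 - <<'E'
from fit import *
import pickle
im=cv2.imread('pics/w2.png');c=pickle.load(open('w2.pkl','rb'))
h=cv2.cvtColor(im,cv2.COLOR_BGR2HSV)
for r in range(128,214,2):print(r,h[r,262].tolist(),end=' ')
r,L,R=sides(im,128,212,225,300);print();print([(int(a),float(b),float(d)) for a,b,d in zip(r[::4],L[::4],R[::4])])
for uv in((247.5,139),(278.5,139),(278.5,185),(246.5,185)):print(on(c,uv,45).round(1))
for uv in((152,229),(474,222)):print('lid',on(c,uv,63).round(1))
E
```

```text
128 [108, 23, 168] 130 [108, 23, 165] 132 [106, 26, 167] 134 [104, 32, 118] 136 [11, 146, 94] 138 [10, 151, 96] 140 [9, 149, 89] 142 [11, 186, 226] 144 [13, 188, 227] 146 [13, 183, 229] 148 [13, 183, 230] 150 [13, 183, 228] 152 [13, 184, 230] 154 [13, 186, 227] 156 [13, 184, 229] 158 [13, 187, 229] 160 [12, 188, 228] 162 [12, 189, 227] 164 [13, 184, 230] 166 [13, 185, 230] 168 [12, 187, 229] 170 [13, 189, 228] 172 [13, 186, 229] 174 [12, 188, 228] 176 [13, 189, 228] 178 [13, 189, 229] 180 [13, 189, 229] 182 [13, 189, 228] 184 [12, 190, 230] 186 [12, 191, 226] 188 [12, 189, 228] 190 [12, 186, 230] 192 [12, 190, 228] 194 [12, 189, 229] 196 [12, 188, 229] 198 [12, 188, 228] 200 [12, 188, 229] 202 [12, 189, 228] 204 [12, 191, 227] 206 [12, 191, 228] 208 [11, 191, 167] 210 [11, 142, 86] 212 [12, 144, 78] 
[]
[547.8   1.   45. ]
[577.5  -2.3  45. ]
[573.2 -48.1  45. ]
[541.3 -44.6  45. ]
lid [444.6 -74.3  63. ]
lid [ 759.4 -101.1   63. ]
```

>>> {"fn": "carry_out", "kwargs": {
  "deltas": [
    {"dx": 0, "dy": 0, "dz": 1, "yaw": 0, "jaw": 0},
    {"dx": 0, "dy": 0, "dz": 1, "yaw": 0, "jaw": 0},
    {"dx": 0, "dy": 0, "dz": 1, "yaw": 0, "jaw": 0},
    {"dx": 0, "dy": 0, "dz": 0, "yaw": 0, "jaw": 0}
  ]
}}

```text
time_s: 4.7
tcp_pos: [554.8, -27.6, 138.3]
tcp_rot: [-3.136, -0.0, 1.461]
force: [-0.1, -0.6, 0.2]
finger_gap: 0.999
grasp_force: 0.0
```

```bash
cat > fit.py <<'E'
from h import *
def face(im,c0,c1,r0,r1):
    h=cv2.cvtColor(im,cv2.COLOR_BGR2HSV)
    m=cv2.inRange(h,(8,150,190),(18,255,255))
    k=np.zeros_like(m);k[r0:r1,c0:c1]=255;m&=k
    rows=[r for r in range(r0,r1) if (m[r]>0).sum()>10]
    L=np.array([(r,np.where(m[r])[0][0]-.5,np.where(m[r])[0][-1]+.5) for r in rows]);return L
E
python3 - <<'E'
from fit import *
import pickle
s=state();print(s['time_s'],s['tcp_pos'],s['tcp_rot'])
c2=get_calibration('wrist');im2=snapshot('wrist')[...,::-1].copy();cv2.imwrite('pics/w3.png',im2);pickle.dump(c2,open('w3.pkl','wb'))
im=cv2.imread('pics/w2.png');c=pickle.load(open('w2.pkl','rb'))
for i,w in((im,(225,300,130,207)),(im2,(200,320,100,240))):
    F=face(i,*w);print(F[0],F[-1]);print([tuple(map(float,x)) for x in F[::5]])
g=cv2.cvtColor(im2,cv2.COLOR_BGR2GRAY)
print(g[150:240,262].tolist())
cv2.imwrite('pics/w3c.png',cv2.resize(im2[110:250,190:330],None,fx=4,fy=4,interpolation=cv2.INTER_CUBIC))
E
```

```text
4.7 [554.80610271 -27.61189156 138.34798608] [-3.13570391e+00 -2.12531942e-04  1.46068108e+00]
[142.  248.5 278.5] [206.  244.5 277.5]
[(142.0, 248.5, 278.5), (147.0, 247.5, 278.5), (152.0, 247.5, 278.5), (157.0, 247.5, 277.5), (162.0, 247.5, 276.5), (167.0, 247.5, 276.5), (172.0, 247.5, 276.5), (177.0, 247.5, 276.5), (182.0, 247.5, 276.5), (187.0, 244.5, 278.5), (192.0, 244.5, 278.5), (197.0, 244.5, 278.5), (202.0, 244.5, 277.5)]
[160.  247.5 276.5] [239.  242.5 286.5]
[(160.0, 247.5, 276.5), (165.0, 246.5, 286.5), (170.0, 246.5, 286.5), (175.0, 246.5, 286.5), (180.0, 246.5, 286.5), (185.0, 246.5, 286.5), (190.0, 246.5, 286.5), (195.0, 246.5, 285.5), (200.0, 246.5, 285.5), (205.0, 246.5, 285.5), (210.0, 246.5, 285.5), (215.0, 242.5, 288.5), (220.0, 242.5, 287.5), (225.0, 242.5, 287.5), (230.0, 242.5, 287.5), (235.0, 242.5, 286.5)]
[67, 70, 74, 69, 71, 71, 69, 72, 69, 75, 139, 156, 164, 162, 161, 157, 159, 160, 161, 162, 163, 162, 160, 160, 161, 160, 160, 160, 161, 160, 160, 162, 164, 161, 160, 161, 160, 159, 160, 159, 158, 164, 159, 159, 160, 161, 161, 158, 162, 161, 158, 160, 158, 161, 159, 161, 158, 157, 160, 156, 160, 161, 156, 158, 160, 157, 160, 157, 120, 156, 160, 158, 159, 159, 158, 155, 156, 156, 157, 157, 154, 157, 159, 155, 158, 156, 145, 141, 145, 145]
```

View pics/w3c.png

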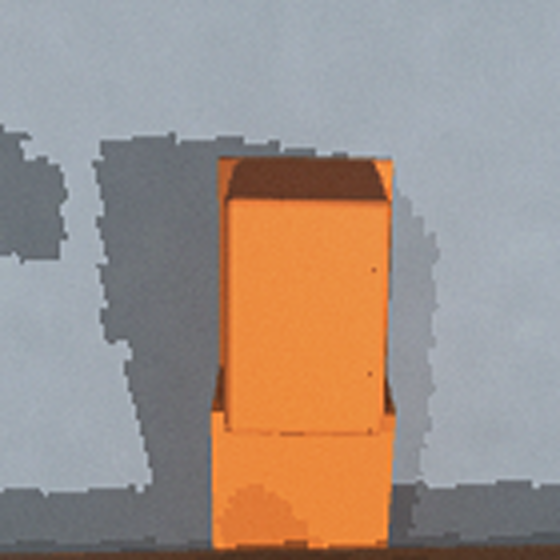

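The crop shows the block's top face at full-image corners (246.5,159.7), (287,159.7), (286,218.3), (247,218). The wider base flange and the ramp continue under the lid at row 246.

```bash
python3 - <<'E'
from h import *
import pickle
c=pickle.load(open('w2.pkl','rb'));d=pickle.load(open('w3.pkl','rb'))
A=[(247.5,141.5),(278.5,141.5),(277,185),(247,185)];B=[(246.5,159.7),(287,159.7),(286,218.3),(247,218)]
P=np.array([tri(c,a,d,b)[0] for a,b in zip(A,B)]);print(P.round(1),P.mean(0))
Q=np.array([on(d,b,45) for b in B]);print(Q.round(1),Q.mean(0))
v=(Q[2]+Q[3]-Q[0]-Q[1])/2;print(np.degrees(np.arctan2(v[1],v[0])),np.linalg.norm(v))
# ramp flanks (bench-level..32mm): right/left edges of rows 215-245 and base back corners
from math import *
# base back edge corners z=~? and ramp edge near lid
a=[on(d,(190+x/4,110+y/4),z) for x,y,z in((218,158,0),(392,158,0))];print(np.round(a,1))
s=state();
from scipy.spatial.transform import Rotation as R
M=R.from_euler('xyz',s['tcp_rot']).as_matrix();print(((M.T@(np.r_[Q.mean(0)[:2],24-0.]-s['tcp_pos']))/30).round(3),pinch_z)
E
```

```text
[[547.   -2.9  34.5]
 [577.4  -7.2  28.8]
 [571.6 -48.2  43.8]
 [542.  -45.6  41.6]] [559.51322775 -25.98584399  37.16913092]
[[547.8  -0.9  45. ]
 [576.1  -4.   45. ]
 [571.5 -47.8  45. ]
 [542.8 -44.4  45. ]] [559.56343492 -24.27547295  45.        ]
-96.23868677974743 43.92818192687257
[[544.   -0.8   0. ]
 [580.   -4.7   0. ]]
[0.129 0.111 3.882] 18.700000000000003
```

Measured by two cameras, the block top is at about 42 mm (text says 45 mm). It is 29–30 mm wide, the base is 36 mm wide, and the axis lies at −96.2°, so the tool is already aligned. Now descending.

>>> {"fn": "carry_out", "kwargs": {
  "deltas": [
    {"dx": 0.13, "dy": 0.11, "dz": 0.9, "yaw": 0, "jaw": 0},
    {"dx": 0, "dy": 0, "dz": 0.9, "yaw": 0, "jaw": 0},
    {"dx": 0, "dy": 0, "dz": 0.9, "yaw": 0, "jaw": 0},
    {"dx": 0, "dy": 0, "dz": 0.6, "yaw": 0, "jaw": 0},
    {"dx": 0, "dy": 0, "dz": 0.4, "yaw": 0, "jaw": 0},
    {"dx": 0, "dy": 0, "dz": 0, "yaw": 0, "jaw": 0}
  ]
}}

```text
time_s: 5.5
tcp_pos: [560.6, -24.4, 30.1]
tcp_rot: [-3.141, -0.0, 1.462]
force: [-0.1, -0.2, 0.7]
finger_gap: 1.007
grasp_force: 0.0
```

>>> {"fn": "carry_out", "kwargs": {
  "deltas": [
    {"dx": 0, "dy": -0.03, "dz": 0.4, "yaw": 0, "jaw": 0},
    {"dx": 0, "dy": 0, "dz": 0.25, "yaw": 0, "jaw": 0},
    {"dx": 0, "dy": 0, "dz": 0, "yaw": 0, "jaw": 0.4},
    {"dx": 0, "dy": 0, "dz": 0, "yaw": 0, "jaw": 0.6},
    {"dx": 0, "dy": 0, "dz": 0, "yaw": 0, "jaw": 0.8},
    {"dx": 0, "dy": 0, "dz": 0, "yaw": 0, "jaw": 1},
    {"dx": 0, "dy": 0, "dz": 0, "yaw": 0, "jaw": 1},
    {"dx": 0, "dy": 0, "dz": 0, "yaw": 0, "jaw": 1}
  ],
  "newtons": 70
}}

```text
time_s: 6.5
tcp_pos: [560.1, -24.2, 11.4]
tcp_rot: [3.141, -0.0, 1.462]
force: [-3.1, 1.5, 5.8]
finger_gap: 0.336
grasp_force: 70.1
```

>>> {"fn": "carry_out", "kwargs": {
  "deltas": [
    {"dx": 0.1, "dy": 0, "dz": 0, "yaw": 0, "jaw": 1},
    {"dx": 0.1, "dy": 0, "dz": 0, "yaw": 0, "jaw": 1},
    {"dx": 0.1, "dy": 0, "dz": 0, "yaw": 0, "jaw": 1},
    {"dx": 0, "dy": 0, "dz": 0, "yaw": 0, "jaw": 1},
    {"dx": 0, "dy": 0, "dz": 0, "yaw": 0, "jaw": 1},
    {"dx": 0, "dy": 0, "dz": 0, "yaw": 0, "jaw": 1},
    {"dx": 0, "dy": 0, "dz": 0, "yaw": 0, "jaw": 1},
    {"dx": 0, "dy": 0, "dz": 0, "yaw": 0, "jaw": 1}
  ]
}}

```text
time_s: 7.5
tcp_pos: [561.5, -16.4, 11.4]
tcp_rot: [3.14, 0.001, 1.462]
force: [-1.3, -4.3, 2.7]
finger_gap: 0.344
grasp_force: 69.3
```

```bash
python3 - <<'E'
from h import *
cv2.imwrite('pics/s1.png',snapshot('scene')[...,::-1]);cv2.imwrite('pics/t1.png',snapshot('top')[...,::-1])
w=snapshot('wrist')[...,::-1];a=cv2.imread('pics/s1.png')[110:330,90:310]
cv2.imwrite('pics/c1.png',np.hstack([cv2.resize(a,(384,384)),cv2.resize(w,(410,307)) if 0 else w[:, 60:460]]))
E
```

```text
(no output)
```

View pics/c1.png

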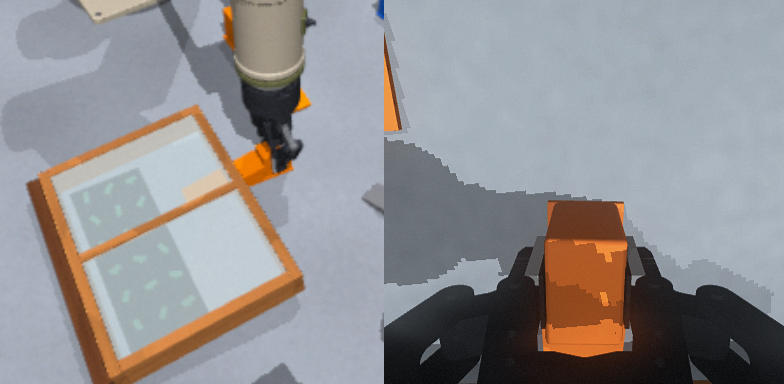

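The left half shows the wedge being drawn out, with the lid still resting on it. The right half shows the block held squarely between the pads (545–630, 240–345 in the crop). Continuing the tugs.

>>> {"fn": "carry_out", "kwargs": {
  "deltas": [
    {"dx": 0.1, "dy": 0, "dz": 0, "yaw": 0, "jaw": 1},
    {"dx": 0.1, "dy": 0, "dz": 0, "yaw": 0, "jaw": 1},
    {"dx": 0.1, "dy": 0, "dz": 0, "yaw": 0, "jaw": 1},
    {"dx": 0, "dy": 0, "dz": 0, "yaw": 0, "jaw": 1},
    {"dx": 0, "dy": 0, "dz": 0, "yaw": 0, "jaw": 1},
    {"dx": 0, "dy": 0, "dz": 0, "yaw": 0, "jaw": 1},
    {"dx": 0, "dy": 0, "dz": 0, "yaw": 0, "jaw": 1},
    {"dx": 0, "dy": 0, "dz": 0, "yaw": 0, "jaw": 1}
  ]
}}

```text
time_s: 8.65
tcp_pos: [562.5, -7.5, 11.4]
tcp_rot: [3.14, 0.001, 1.462]
force: [0.2, -4.9, 4.0]
finger_gap: 0.336
grasp_force: 69.3
```

>>> {"fn": "carry_out", "kwargs": {
  "deltas": [
    {"dx": 0.1, "dy": 0, "dz": 0, "yaw": 0, "jaw": 1},
    {"dx": 0.1, "dy": 0, "dz": 0, "yaw": 0, "jaw": 1},
    {"dx": 0.1, "dy": 0, "dz": 0, "yaw": 0, "jaw": 1},
    {"dx": 0, "dy": 0, "dz": 0, "yaw": 0, "jaw": 1},
    {"dx": 0, "dy": 0, "dz": 0, "yaw": 0, "jaw": 1},
    {"dx": 0, "dy": 0, "dz": 0, "yaw": 0, "jaw": 1},
    {"dx": 0, "dy": 0, "dz": 0, "yaw": 0, "jaw": 1},
    {"dx": 0, "dy": 0, "dz": 0, "yaw": 0, "jaw": 1}
  ]
}}

```text
time_s: 9.65
tcp_pos: [563.5, 1.5, 11.4]
tcp_rot: [3.14, 0.001, 1.462]
force: [-0.9, -5.7, 3.5]
finger_gap: 0.342
grasp_force: 69.4
```

>>> {"fn": "carry_out", "kwargs": {
  "deltas": [
    {"dx": 0.1, "dy": 0, "dz": 0, "yaw": 0, "jaw": 1},
    {"dx": 0.1, "dy": 0, "dz": 0, "yaw": 0, "jaw": 1},
    {"dx": 0.1, "dy": 0, "dz": 0, "yaw": 0, "jaw": 1},
    {"dx": 0, "dy": 0, "dz": 0, "yaw": 0, "jaw": 1},
    {"dx": 0, "dy": 0, "dz": 0, "yaw": 0, "jaw": 1},
    {"dx": 0, "dy": 0, "dz": 0, "yaw": 0, "jaw": 1},
    {"dx": 0, "dy": 0, "dz": 0, "yaw": 0, "jaw": 1},
    {"dx": 0, "dy": 0, "dz": 0, "yaw": 0, "jaw": 1}
  ]
}}

```text
time_s: 10.65
tcp_pos: [564.4, 10.5, 11.5]
tcp_rot: [3.14, 0.001, 1.462]
force: [-0.7, -4.2, 3.2]
finger_gap: 0.339
grasp_force: 69.4
```

>>> {"fn": "carry_out", "kwargs": {
  "deltas": [
    {"dx": 0.1, "dy": 0, "dz": 0, "yaw": 0, "jaw": 1},
    {"dx": 0.1, "dy": 0, "dz": 0, "yaw": 0, "jaw": 1},
    {"dx": 0.1, "dy": 0, "dz": 0, "yaw": 0, "jaw": 1},
    {"dx": 0, "dy": 0, "dz": 0, "yaw": 0, "jaw": 1},
    {"dx": 0, "dy": 0, "dz": 0, "yaw": 0, "jaw": 1},
    {"dx": 0, "dy": 0, "dz": 0, "yaw": 0, "jaw": 1},
    {"dx": 0, "dy": 0, "dz": 0, "yaw": 0, "jaw": 1},
    {"dx": 0, "dy": 0, "dz": 0, "yaw": 0, "jaw": 1}
  ]
}}

```text
time_s: 11.65
tcp_pos: [565.4, 19.4, 11.4]
tcp_rot: [3.14, 0.001, 1.462]
force: [-0.3, -5.3, 3.0]
finger_gap: 0.34
grasp_force: 69.4
```

>>> {"fn": "carry_out", "kwargs": {
  "deltas": [
    {"dx": 0.1, "dy": 0, "dz": 0, "yaw": 0, "jaw": 1},
    {"dx": 0.1, "dy": 0, "dz": 0, "yaw": 0, "jaw": 1},
    {"dx": 0.1, "dy": 0, "dz": 0, "yaw": 0, "jaw": 1},
    {"dx": 0, "dy": 0, "dz": 0, "yaw": 0, "jaw": 1},
    {"dx": 0, "dy": 0, "dz": 0, "yaw": 0, "jaw": 1},
    {"dx": 0, "dy": 0, "dz": 0, "yaw": 0, "jaw": 1},
    {"dx": 0, "dy": 0, "dz": 0, "yaw": 0, "jaw": 1},
    {"dx": 0, "dy": 0, "dz": 0, "yaw": 0, "jaw": 1}
  ]
}}

```text
time_s: 12.65
tcp_pos: [566.4, 28.4, 11.4]
tcp_rot: [3.14, 0.001, 1.462]
force: [-0.2, -5.1, 2.2]
finger_gap: 0.343
grasp_force: 69.4
```

>>> {"fn": "carry_out", "kwargs": {
  "deltas": [
    {"dx": 0.1, "dy": 0, "dz": 0, "yaw": 0, "jaw": 1},
    {"dx": 0.1, "dy": 0, "dz": 0, "yaw": 0, "jaw": 1},
    {"dx": 0.1, "dy": 0, "dz": 0, "yaw": 0, "jaw": 1},
    {"dx": 0, "dy": 0, "dz": 0, "yaw": 0, "jaw": 1},
    {"dx": 0, "dy": 0, "dz": 0, "yaw": 0, "jaw": 1},
    {"dx": 0, "dy": 0, "dz": 0, "yaw": 0, "jaw": 1},
    {"dx": 0, "dy": 0, "dz": 0, "yaw": 0, "jaw": 1},
    {"dx": 0, "dy": 0, "dz": 0, "yaw": 0, "jaw": 1}
  ]
}}

```text
time_s: 13.65
tcp_pos: [567.4, 37.3, 11.5]
tcp_rot: [3.14, 0.001, 1.462]
force: [-0.1, -5.0, 3.8]
finger_gap: 0.344
grasp_force: 69.4
```

>>> {"fn": "carry_out", "kwargs": {
  "deltas": [
    {"dx": 0.1, "dy": 0, "dz": 0, "yaw": 0, "jaw": 1},
    {"dx": 0.1, "dy": 0, "dz": 0, "yaw": 0, "jaw": 1},
    {"dx": 0.1, "dy": 0, "dz": 0, "yaw": 0, "jaw": 1},
    {"dx": 0, "dy": 0, "dz": 0, "yaw": 0, "jaw": 1},
    {"dx": 0, "dy": 0, "dz": 0, "yaw": 0, "jaw": 1},
    {"dx": 0, "dy": 0, "dz": 0, "yaw": 0, "jaw": 1},
    {"dx": 0, "dy": 0, "dz": 0, "yaw": 0, "jaw": 1},
    {"dx": 0, "dy": 0, "dz": 0, "yaw": 0, "jaw": 1}
  ]
}}

```text
time_s: 14.65
tcp_pos: [568.3, 46.3, 11.4]
tcp_rot: [3.14, 0.001, 1.462]
force: [-0.7, -5.7, 2.8]
finger_gap: 0.342
grasp_force: 69.4
```

>>> {"fn": "carry_out", "kwargs": {
  "deltas": [
    {"dx": 0.08, "dy": 0, "dz": 0, "yaw": 0, "jaw": 1},
    {"dx": 0.08, "dy": 0, "dz": 0, "yaw": 0, "jaw": 1},
    {"dx": 0.08, "dy": 0, "dz": 0, "yaw": 0, "jaw": 1},
    {"dx": 0, "dy": 0, "dz": 0, "yaw": 0, "jaw": 1},
    {"dx": 0, "dy": 0, "dz": 0, "yaw": 0, "jaw": 1},
    {"dx": 0, "dy": 0, "dz": 0, "yaw": 0, "jaw": 1},
    {"dx": 0, "dy": 0, "dz": 0, "yaw": 0, "jaw": 1},
    {"dx": 0, "dy": 0, "dz": 0, "yaw": 0, "jaw": 1}
  ]
}}

```text
time_s: 15.65
tcp_pos: [569.1, 53.3, 11.5]
tcp_rot: [3.14, 0.001, 1.462]
force: [-0.7, -5.8, 3.9]
finger_gap: 0.341
grasp_force: 69.4
```

>>> {"fn": "carry_out", "kwargs": {
  "deltas": [
    {"dx": 0.08, "dy": 0, "dz": 0, "yaw": 0, "jaw": 1},
    {"dx": 0.08, "dy": 0, "dz": 0, "yaw": 0, "jaw": 1},
    {"dx": 0.08, "dy": 0, "dz": 0, "yaw": 0, "jaw": 1},
    {"dx": 0, "dy": 0, "dz": 0, "yaw": 0, "jaw": 1},
    {"dx": 0, "dy": 0, "dz": 0, "yaw": 0, "jaw": 1},
    {"dx": 0, "dy": 0, "dz": 0, "yaw": 0, "jaw": 1},
    {"dx": 0, "dy": 0, "dz": 0, "yaw": 0, "jaw": 1},
    {"dx": 0, "dy": 0, "dz": 0, "yaw": 0, "jaw": 1}
  ]
}}

```text
time_s: 16.65
tcp_pos: [570.0, 61.4, 11.4]
tcp_rot: [3.14, 0.0, 1.462]
force: [0.7, -2.9, 4.7]
finger_gap: 0.342
grasp_force: 69.3
```

>>> {"fn": "carry_out", "kwargs": {
  "deltas": [
    {"dx": 0.1, "dy": 0, "dz": 0, "yaw": 0, "jaw": 1},
    {"dx": 0.1, "dy": 0, "dz": 0, "yaw": 0, "jaw": 1},
    {"dx": 0.1, "dy": 0, "dz": 0, "yaw": 0, "jaw": 1},
    {"dx": 0, "dy": 0, "dz": 0, "yaw": 0, "jaw": 1},
    {"dx": 0, "dy": 0, "dz": 0, "yaw": 0, "jaw": 1},
    {"dx": 0, "dy": 0, "dz": 0, "yaw": 0, "jaw": 1},
    {"dx": 0, "dy": 0, "dz": 0, "yaw": 0, "jaw": 1},
    {"dx": 0, "dy": 0, "dz": 0, "yaw": 0, "jaw": 1}
  ]
}}

```text
time_s: 17.65
tcp_pos: [570.8, 70.7, 11.4]
tcp_rot: [3.14, -0.0, 1.462]
force: [-0.1, -0.8, 6.0]
finger_gap: 0.345
grasp_force: 69.6
```

```bash
python3 - <<'E'
from h import *
a=snapshot('scene')[110:330,90:310,::-1];b=snapshot('top')[130:290,180:400,::-1]
cv2.imwrite('pics/c2.png',np.hstack([cv2.resize(a,(380,380)),cv2.resize(b,(420,380))]))
E
```

```text
(no output)
```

View pics/c2.png

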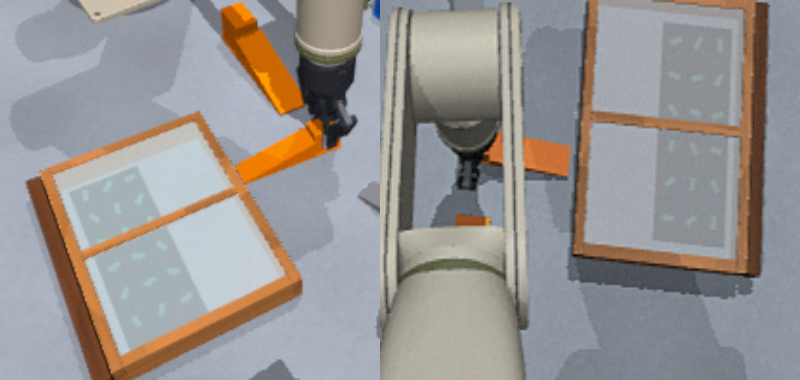

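Left and right crops: the wedge nose has come out of the front edge (scene-crop 238,180; top-crop 570,160, with the lid edge at about 580) and the lid is down. Two more tugs for clearance, then release.

>>> {"fn": "carry_out", "kwargs": {
  "deltas": [
    {"dx": 0.1, "dy": 0, "dz": 0, "yaw": 0, "jaw": 1},
    {"dx": 0.1, "dy": 0, "dz": 0, "yaw": 0, "jaw": 1},
    {"dx": 0.1, "dy": 0, "dz": 0, "yaw": 0, "jaw": 1},
    {"dx": 0, "dy": 0, "dz": 0, "yaw": 0, "jaw": 1},
    {"dx": 0, "dy": 0, "dz": 0, "yaw": 0, "jaw": 1},
    {"dx": 0, "dy": 0, "dz": 0, "yaw": 0, "jaw": 1},
    {"dx": 0, "dy": 0, "dz": 0, "yaw": 0, "jaw": 1},
    {"dx": 0, "dy": 0, "dz": 0, "yaw": 0, "jaw": 1}
  ]
}}

```text
time_s: 18.75
tcp_pos: [571.8, 79.6, 11.4]
tcp_rot: [3.14, -0.0, 1.462]
force: [-0.8, -1.7, 5.8]
finger_gap: 0.345
grasp_force: 69.7
```

>>> {"fn": "carry_out", "kwargs": {
  "deltas": [
    {"dx": 0.1, "dy": 0, "dz": 0, "yaw": 0, "jaw": 1},
    {"dx": 0.1, "dy": 0, "dz": 0, "yaw": 0, "jaw": 1},
    {"dx": 0.1, "dy": 0, "dz": 0, "yaw": 0, "jaw": 1},
    {"dx": 0, "dy": 0, "dz": 0, "yaw": 0, "jaw": 1},
    {"dx": 0, "dy": 0, "dz": 0, "yaw": 0, "jaw": 1},
    {"dx": 0, "dy": 0, "dz": 0, "yaw": 0, "jaw": 1},
    {"dx": 0, "dy": 0, "dz": 0, "yaw": 0, "jaw": 1},
    {"dx": 0, "dy": 0, "dz": 0, "yaw": 0, "jaw": 1}
  ]
}}

```text
time_s: 19.75
tcp_pos: [572.8, 88.6, 11.5]
tcp_rot: [3.14, -0.0, 1.462]
force: [0.3, -1.7, 5.3]
finger_gap: 0.34
grasp_force: 69.7
```

>>> {"fn": "carry_out", "kwargs": {
  "deltas": [
    {"dx": 0, "dy": 0, "dz": 0, "yaw": 0, "jaw": 0.5},
    {"dx": 0, "dy": 0, "dz": 0, "yaw": 0, "jaw": 0.3},
    {"dx": 0, "dy": 0, "dz": 0, "yaw": 0, "jaw": 0.2},
    {"dx": 0, "dy": 0, "dz": 0, "yaw": 0, "jaw": 0.2},
    {"dx": 0, "dy": 0, "dz": 0, "yaw": 0, "jaw": 0.2},
    {"dx": 0, "dy": 0, "dz": 0, "yaw": 0, "jaw": 0.2}
  ]
}}

```text
time_s: 20.5
tcp_pos: [572.2, 88.4, 10.8]
tcp_rot: [3.142, -0.0, 1.462]
force: [0.5, 0.7, -0.1]
finger_gap: 0.798
grasp_force: 0.0
```

Released. Raising straight up and checking.

>>> {"fn": "carry_out", "kwargs": {
  "deltas": [
    {"dx": 0, "dy": 0, "dz": -0.5, "yaw": 0, "jaw": 0.2},
    {"dx": 0, "dy": 0, "dz": -1, "yaw": 0, "jaw": 0.2},
    {"dx": 0, "dy": 0, "dz": -1, "yaw": 0, "jaw": 0.2},
    {"dx": 0, "dy": 0, "dz": -1, "yaw": 0, "jaw": 0.2},
    {"dx": 0, "dy": 0, "dz": -1, "yaw": 0, "jaw": 0.2},
    {"dx": 0, "dy": 0, "dz": -1, "yaw": 0, "jaw": 0.2},
    {"dx": 0, "dy": 0, "dz": 0, "yaw": 0, "jaw": 0.2},
    {"dx": 0, "dy": 0, "dz": 0, "yaw": 0, "jaw": 0.2}
  ]
}}

```text
time_s: 21.5
tcp_pos: [572.0, 88.4, 175.8]
tcp_rot: [3.142, -0.0, 1.462]
force: [0.0, 0.4, -0.9]
finger_gap: 0.804
grasp_force: 0.0
```

```bash
python3 - <<'E'
from h import *
a=snapshot('scene')[100:320,90:310,::-1];w=snapshot('wrist')[:,50:470,::-1]
cv2.imwrite('pics/c3.png',np.hstack([cv2.resize(a,(380,384)),w]))
E
```

```text
(no output)
```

View pics/c3.png

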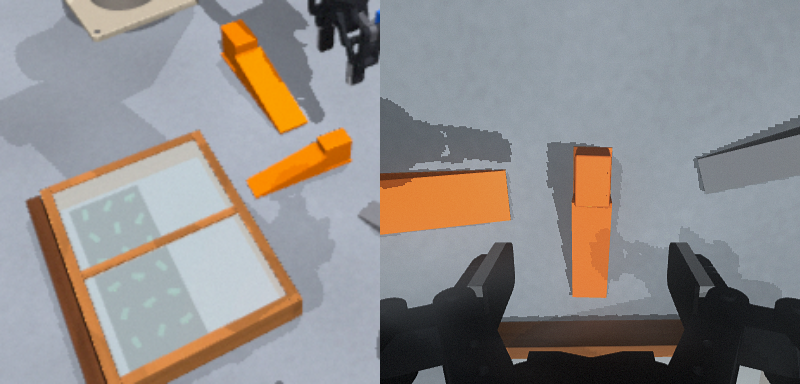

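The wedge lies flat and free in front of the frame, with its nose at (590,297) in the wrist crop and the lid's front edge at row 320. The lid is shut, and the other wedges are where they were.

```bash
python3 -c "
from station import *
print(close_job())"
```

```text
the job is handed in; nothing more can be done
None
```

The job is handed in: I drew the small orange wedge out in tugs of 7–9 mm with pauses of about half a second, the last pictures show the lid shut and the wedge flat, let go of and clear in front of the frame, and the gripper never touched the blue spare.

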